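# Set the drying chest to air

## Robot

A 6-joint arm with a two-finger parallel gripper is mounted at the origin on the work surface. World frame = base frame: x ahead of the robot, y to its left, z up, the work surface at z = 0. Lengths are in mm, angles in rad, forces in N, time in s.
With the tool pointing down it reaches from about 350 to 950 mm from the base axis. Payload 17.4 kg.
Tool frame: the origin (TCP) lies midway between the tips of the shut fingers; the grasp point (between the pads) lies 19 mm behind it; z points along the fingers, y is the direction in which the jaws open and shut (so a half turn about z gives the same grasp; the last joint's range is limited). The gripper opens to 93 mm and grips with 3 to 60 N. Pads are 15 mm wide; open, the fingers measure 128 mm over their backs; the gripper's body (75 mm by 188 mm) begins 65 mm behind the grasp point.
Start: joints at [-1.355, 0.116, 1.442, -0, 1.584, -0.038], TCP at [169.472, -653.385, 218.646] pointing down, gripper open.
Joint ranges: [-2.83, 2.83], [-0.83, 2.19], [0.07, 2.5], [-1.14, 4.28], [0.01, 3], [-2.97, 2.97]. Speed limits (rad/s): [1.89, 1.89, 2.22, 3.14, 3.14, 3.14].

## Interface

Orientations are given as a unit quaternion [w, x, y, z].
In Python, from bench import * gives the robot as it stands.
- The arm moves only by the shell command python3 -m jog 'ROWS' [OPENING] [FORCE]. ROWS is JSON, a list of rows, each an object of numbers: "dx", "dy", "dz": the shift along the tool's x, y, z in mm; "ax", "ay", "az": the turn, a rotation vector about the tool's x, y, z in rad. In form: [{"dx": .., "dy": .., "dz": .., "ax": .., "ay": .., "az": ..}, ...]. A call has 1 to 12 rows; each row shifts and turns the commanded pose from where the row before left it, along the tool's axes as they then stand; what a row does not reach is not made up. A row lasts 1/10 s, in which the tool goes at most 50 mm and 8.59 degrees, less where a joint would pass 70% of its speed; a pose out of reach is approached as far as the arm can. A call with a gripper value outside its range is refused whole. OPENING is the closure, from -1 (fully open) to 1 (shut), so that 0 is half open, set as the call begins (- or left out, the last holds). The fingers move at their own pace and stop on an object; FORCE is the grip in N (left out, the last holds). Time passes only in rows, so rows that do not move let the fingers close. It gives the time, the measured TCP pose, the force and the opening at its end, in the units of the state.
- get_state(): the state, without advancing time (a new reading comes with each control period).
- snapshot(name): name is "side" or "top"; returns the picture (400x640x3 uint8, blue, green, red); there is no depth.
- get_calibration(name): a dict with "fx", "fy", "cx", "cy" (pixels), "R" (3x3) and "t" (3): a world point X has camera coordinates R X + t. Camera axes: x right, y down, z forward; pixel columns grow to the right and rows downward; lengths in mm; the calibration is good to about 2 mm. A picture is of the moment at which its call begins. get_calibration takes no time and is no camera call.
- sign_off(): hands the job in, once; it reports no verdict.
The state is a dict: "time": time; "joint_pos": joint angles; "joint_velocities": joint speeds; "joint_efforts": joint torques, N m; "eef_pos": TCP position; "orientation": TCP orientation; "contact_force": force on the tool from outside, world axes, zero at the start; "wrist_torque": the same for the moment, N m; "opening": finger opening in mm.
Only numpy, scipy, OpenCV 4.12 (cv2) and the standard library are available. Lean on these libraries where they do the work, as an engineer would, in place of code of your own. Each camera call takes 0.05 s, during which the arm holds its last target. There are 200 camera calls.

## Task

The little drying chest has just been loaded with cups and tiles. Push its drawer fully shut and raise its lid to half open, 45 degrees, so that it stays there by itself and the cups dry slowly. Leave the other things on the table where they are.

Things in the scene. Friction and masses are not known exactly. Their poses are not given: they have to be found in the camera images.
- chest: Fixed plywood drying chest. Low drawer base 180 (x) x 220 (y) x 60 mm high; on it, set back 50 mm from the base's front, an open compartment 130 x 200 mm whose rim is 135 mm above the table, with two small cups fast inside. Origin: centre of the base's underside, on the table. x points from its front (the drawer side) to its back, y to its left, z up.
- lid (a joint): Angle of the chest's stiff wooden lid, rad: 0 = closed, level on the rim; pi/4 = half open, at 45 degrees; 1.57 = upright. Its hinge runs along the chest's left (+y) rim, parallel to the chest's x, and its free edge with the handle is on the right (-y). Friction holds it wherever it is left; it takes about 5 N at the handle to raise.
- lid_hinge (a point): Point on the lid's hinge axis, midway along it: 25 mm in x, 100 mm in y, 135 mm in z from the chest's origin. The axis is parallel to the chest's x.
- lid_bar (a point): Middle of the lid's handle: a round aluminium bar 12 mm thick and 106 mm long, parallel to the hinge, carried by two arms (9 mm wide, 79 mm clear between them) 45 mm out beyond the lid's free edge. With the lid closed it lies 245 mm from the hinge towards the chest's -y and 5 mm above the hinge's height; it swings with the lid. The lid is 136 x 200 x 10 mm, its underside level with the hinge.
- drawer (a joint): How far the chest's drawer is out towards the chest's -x, m: 0 = fully shut, its wooden front flush with the base. It slides stiffly (about 2 N) and holds a few tiles.
- drawer_pull (a point): Middle of the outer (-x) face of the drawer's wooden pull: a strip 90 mm wide (y), 14 mm high, standing 14 mm out from the drawer's front. The pull's middle is 30 mm above the table; drawer shut, this point is 104 mm in front of the chest's origin. The drawer's front is 200 mm wide, from 7 to 50 mm above the table.
- mug_a: White mug, 76 mm across, 90 mm high, loose, near the chest's left front. Origin: centre of its underside. Bystander.
- mug_b: White mug like the other, loose, on the far left or far right of the table. Origin: centre of its underside. Bystander.
- rolling_pin: Wooden rolling pin, 48 mm thick, 300 mm long with its handles (along its x), lying to the right of the chest. Origin: on the table under its middle. Bystander.
- vase: Terracotta vase, 90 mm across, 125 mm high, loose, on the far left or far right of the table. Origin: centre of its underside. Bystander.
- brush: Brush 200 mm long lying on the right of the table. Bystander.
- spatula: Dark-handled metal spatula 260 mm long lying on the left of the table. Bystander.

How it is judged:
By the outcome, as a careful person would: the job done as asked, in the order asked, and still so for the second after the job is handed in, with the robot touching nothing.
It also fails if it takes over 48 s, if anything falls off the work surface, if the arm or the gripper's body presses on something with over 40 N, if the wrist force passes 120 N, or if a joint passes its speed limit or range.

## Working session

There is one attempt and no reset: what is moved stays moved. The work goes in short steps, Python scripts to look and compute and a shell command to move; the robot and the scene stay as the last step left them, time stands still between calls to the robot, and variables do not carry over. Pictures are saved under pics/ and viewed, about 8 in all and at most 12, crops included, and the job is handed in when it is done.

```bash
mkdir -p pics; ls
python3 - <<'E'
from bench import *
import cv2,numpy as np
for n in("top","side"):
    cv2.imwrite(f"pics/{n}0.png",snapshot(n)); c=get_calibration(n)
    R=np.array(c["R"]);t=np.array(c["t"]);print(n,c["fx"],c["cx"],c["cy"],np.round(R,3).tolist(),np.round(-R.T@t))
s=get_state();print(s)
E
```

```text
pics
top 372.58592951670136 317.30282493562856 197.85031667794607 [[-0.008, -1.0, 0.017], [-0.998, 0.007, -0.067], [0.067, -0.017, -0.998]] [ 484.   17. 1309.]
side 412.2614931841013 318.2955846789388 204.588009560833 [[-0.997, -0.069, 0.018], [-0.061, 0.695, -0.717], [0.037, -0.716, -0.697]] [507. 904. 989.]
{'time': 0.1, 'joint_pos': array([-1.35484209e+00,  1.16458580e-01,  1.44219285e+00, -2.61995563e-05,
        1.58401088e+00, -3.78172290e-02]), 'joint_velocities': array([-0.00106482, -0.00247008, -0.00139333,  0.00055032, -0.00030386,
       -0.00030818]), 'joint_efforts': array([-2.17667834e-04, -7.22894883e+01, -6.23864365e+01,  7.81594729e-02,
        2.27824389e-02, -2.10216365e-05]), 'eef_pos': array([ 169.39608097, -653.20885476,  217.96862767]), 'orientation': array([-5.31543580e-04,  9.91960679e-01,  1.26545348e-01, -6.06202410e-05]), 'contact_force': array([-0.17846089,  0.41472287, -0.00822927]), 'wrist_torque': array([ 0.00678935, -0.02295466,  0.01955972]), 'opening': 92.76620138415181}
```

View pics/top0.png

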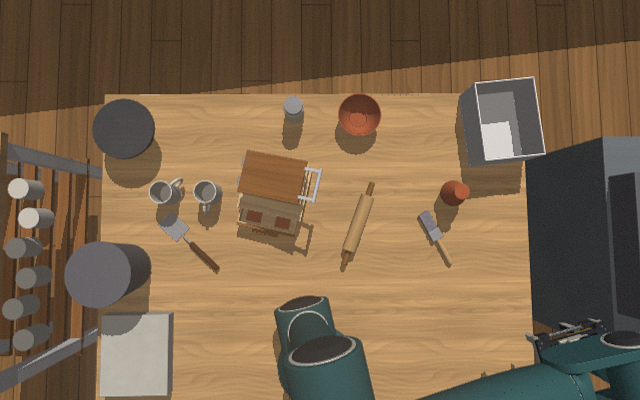

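View pics/side0.png

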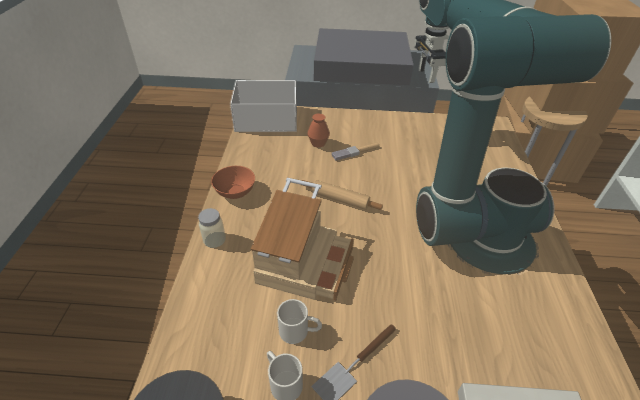

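Top: chest at about (270,190), lid hinge on the left (image), handle at (313,185), drawer open towards the robot at (270,222). Pin at (358,222), mug at (207,192). I'll zoom in for exact corners.

Run:
```python
import cv2,numpy as np
a=cv2.imread("pics/top0.png")[140:255,225:345];b=cv2.imread("pics/side0.png")[170:305,245:365]
a=cv2.resize(a,None,fx=4.95,fy=4.95,interpolation=2)[:, :594];a=cv2.resize(cv2.imread("pics/top0.png")[142:252,230:330],(400,440),interpolation=2)
b=cv2.resize(cv2.imread("pics/side0.png")[175:285+15,250:350+10],(352,400),interpolation=2)
b=cv2.resize(cv2.imread("pics/side0.png")[190:300,252:352],(400,440),interpolation=2)
cv2.imwrite("pics/c.png",np.hstack([a,b]))
```

```text
(no output)
```

View pics/c.png

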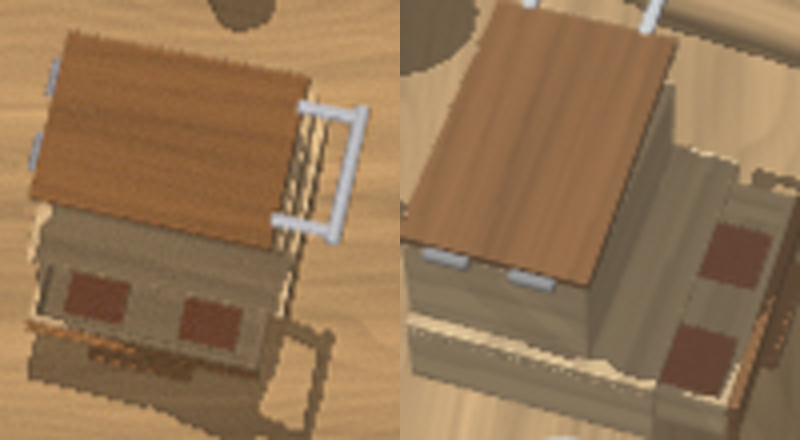

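```bash
cat > h.py <<'E'
from bench import *
import cv2,numpy as np
def ray(n,p):
    c=get_calibration(n);R=np.array(c["R"]);t=np.array(c["t"])
    return -R.T@t, R.T@np.array([(p[0]-c["cx"])/c["fx"],(p[1]-c["cy"])/c["fy"],1])
def plane(n,p,z):
    o,d=ray(n,p);return o+d*(z-o[2])/d[2]
def proj(n,X):
    c=get_calibration(n);v=np.array(c["R"])@X+np.array(c["t"]);return np.array([c["fx"]*v[0]/v[2]+c["cx"],c["fy"]*v[1]/v[2]+c["cy"]])
def tri(p,q):
    A=[];b=[]
    for n,x in(("top",p),("side",q)):
        o,d=ray(n,x);d/=np.linalg.norm(d);P=np.eye(3)-np.outer(d,d);A.append(P);b.append(P@o)
    return np.linalg.lstsq(np.vstack(A),np.hstack(b),rcond=None)[0]
E
python3 - <<'E'
from h import *
np.set_printoptions(precision=1,suppress=True)
T=[(247.5,150),(308,161.5),(298,204.5),(237.5,191.5)]
P=np.array([plane("top",p,145) for p in T]);print(P)
S={0:(252,249.5),3:(299.5,261.7),2:(321.5,200),1:(274.5,191)}
for i in range(4): print(i,tri(T[i],S[i]),"side pred",proj("side",P[i]),S[i])
print("sides",[np.linalg.norm(P[i]-P[i-1]) for i in range(4)])
u=P[1]+P[2]-P[0]-P[3];u/=np.linalg.norm(u); v=P[0]+P[1]-P[2]-P[3]
print("yaw from -y",np.arctan2(u[0],-u[1]),"from x",np.arctan2(v[1],v[0]))
b=[plane("top",p,140) for p in [(321.2,169),(313.8,202)]];print("bar",b,np.mean(b,0))
d=[plane("top",p,50) for p in [(237,223.2),(294.5,235)]];print("drawer front",d,np.mean(d,0))
c=P.mean(0)
for yaw in (np.arctan2(u[0],-u[1])*-1,np.arctan2(u[0],-u[1])):
    R=np.array([[np.cos(yaw),-np.sin(yaw)],[np.sin(yaw),np.cos(yaw)]])
    o=c[:2]-R@[25,0];print(yaw,"origin",o,"drawer front in chest",R.T@(np.mean(d,0)[:2]-o),"bar",R.T@(np.mean(b,0)[:2]-o))
print("mugA",plane("top",(206,187),90),"pin ends",plane("top",(371,184),24),plane("top",(346,264),24))
E
```

```text
[[715.1 215.1 145. ]
 [677.5  25.  145. ]
 [542.2  57.1 145. ]
 [584.2 245.7 145. ]]
0 [715.6 216.1 138.9] side pred [251.8 247.7] (252, 249.5)
1 [676.4  24.9 177.3] side pred [276.1 199.2] (274.5, 191)
2 [540.9  55.8 182.4] side pred [320.9 209.6] (321.5, 200)
3 [585.1 246.8 139.7] side pred [300.  260.1] (299.5, 261.7)
sides [np.float64(134.39206808943214), np.float64(193.81333019390792), np.float64(139.1091460656997), np.float64(193.21764938872218)]
yaw from -y -0.20727037952514837 from x -0.23139567214422962
bar [array([654.2, -16.5, 140. ]), array([549.9,   7.7, 140. ])] [602.1  -4.4 140. ]
drawer front [array([485.6, 265.4,  50. ]), array([444.4,  72.7,  50. ])] [465. 169.  50.]
0.20727037952514837 origin [605.3 130.6] drawer front in chest [-129.4   66.5] bar [ -31.  -131.5]
-0.20727037952514837 origin [605.3 140.9] drawer front in chest [-143.1   -1.3] bar [  26.7 -142.9]
mugA [604.4 359.2  90. ] pin ends [ 617.6 -192.4   24. ] [ 343.3 -101.7   24. ]
```

The lid is ajar at about 0.2 rad. The chest origin is about (603,137) with yaw −0.22, and the drawer is about 52 mm out. I'll turn the tool to the chest's yaw so that tool x = chest x and tool y = −chest y, then travel to the front of the drawer.

```bash
cat >> h.py <<'E'
YAW=-0.22;O=np.array([603.4,137.4])
ex=np.array([np.cos(YAW),np.sin(YAW)]);ey=np.array([-ex[1],ex[0]])
def chest(X): d=np.asarray(X)[:2]-O;return np.array([d@ex,d@ey,X[2] if len(X)>2 else 0])
def world(c): return np.r_[O+c[0]*ex+c[1]*ey,c[2]]
def st():
    s=get_state();w,x,y,z=s["orientation"]
    print("t%.1f"%s["time"],"tcp chest",chest(s["eef_pos"]).round(1),"yaw",round(2*np.arctan2(y,x),3),"F",s["contact_force"].round(1),"open",round(s["opening"],1))
E
python3 -m jog '[{"dx":15,"az":0.1185},{"dx":15,"az":0.1185},{"dx":15,"az":0.1185},{"dx":10,"az":0.1185},{"dy":-20},{"dy":-35},{"dy":-45},{"dy":-45},{"dy":-45},{"dy":-45},{"dy":-45},{"dy":-45}]' 1 20
python3 -c "from h import *;st()"
```

```text
t0.1 tcp chest [-251.  -866.3  218. ] yaw 0.254 F [-0.2  0.4 -0. ] open 92.8schema error: expected keys dx, dy, dz, ax, ay, az
```

```bash
python3 -m jog '[{"dx":15,"dy":0,"dz":0,"ax":0,"ay":0,"az":0.1185},{"dx":15,"dy":0,"dz":0,"ax":0,"ay":0,"az":0.1185},{"dx":15,"dy":0,"dz":0,"ax":0,"ay":0,"az":0.1185},{"dx":10,"dy":0,"dz":0,"ax":0,"ay":0,"az":0.1185},{"dx":0,"dy":-20,"dz":0,"ax":0,"ay":0,"az":0},{"dx":0,"dy":-35,"dz":0,"ax":0,"ay":0,"az":0},{"dx":0,"dy":-45,"dz":0,"ax":0,"ay":0,"az":0},{"dx":0,"dy":-45,"dz":0,"ax":0,"ay":0,"az":0},{"dx":0,"dy":-45,"dz":0,"ax":0,"ay":0,"az":0},{"dx":0,"dy":-45,"dz":0,"ax":0,"ay":0,"az":0},{"dx":0,"dy":-45,"dz":0,"ax":0,"ay":0,"az":0},{"dx":0,"dy":-45,"dz":0,"ax":0,"ay":0,"az":0}]' 1 20
python3 -c "from h import *;st()"
```

```text
time: 1.3
eef_pos: [294.7, -329.4, 218.3]
orientation: [-0.0, 0.994, -0.11, -0.0]
contact_force: [0.6, 0.4, -0.1]
opening: 2.6
t1.3 tcp chest [-199.4 -523.   218.3] yaw -0.221 F [ 0.6  0.4 -0.1] open 2.6
```

```bash
python3 -m jog '[{"dx":0,"dy":-45,"dz":0,"ax":0,"ay":0,"az":0},{"dx":0,"dy":-45,"dz":0,"ax":0,"ay":0,"az":0},{"dx":0,"dy":-45,"dz":0,"ax":0,"ay":0,"az":0},{"dx":0,"dy":-45,"dz":0,"ax":0,"ay":0,"az":0},{"dx":0,"dy":-45,"dz":0,"ax":0,"ay":0,"az":0},{"dx":0,"dy":-45,"dz":0,"ax":0,"ay":0,"az":0},{"dx":0,"dy":-45,"dz":0,"ax":0,"ay":0,"az":0},{"dx":0,"dy":-45,"dz":0,"ax":0,"ay":0,"az":0},{"dx":0,"dy":-45,"dz":0,"ax":0,"ay":0,"az":0},{"dx":0,"dy":-40,"dz":0,"ax":0,"ay":0,"az":0},{"dx":0,"dy":-35,"dz":0,"ax":0,"ay":0,"az":0},{"dx":0,"dy":-20,"dz":0,"ax":0,"ay":0,"az":0}]'
python3 -m jog '[{"dx":0,"dy":0,"dz":0,"ax":0,"ay":0,"az":0},{"dx":0,"dy":0,"dz":0,"ax":0,"ay":0,"az":0}]'
python3 -c "from h import *;st()"
```

```text
time: 2.5
eef_pos: [403.9, 159.1, 218.2]
orientation: [0.0, 0.994, -0.109, -0.0]
contact_force: [0.0, -0.7, 0.1]
opening: 0.5
time: 2.7
eef_pos: [403.8, 156.7, 218.3]
orientation: [0.0, 0.994, -0.109, -0.0]
contact_force: [0.1, -0.4, 0.5]
opening: 0.5
t2.7 tcp chest [-199.   -24.7  218.3] yaw -0.219 F [ 0.1 -0.4  0.5] open 0.5
```

```bash
python3 -m jog '[{"dx":0,"dy":-12,"dz":25,"ax":0,"ay":0,"az":0},{"dx":0,"dy":-13,"dz":40,"ax":0,"ay":0,"az":0},{"dx":0,"dy":0,"dz":45,"ax":0,"ay":0,"az":0},{"dx":0,"dy":0,"dz":40,"ax":0,"ay":0,"az":0},{"dx":0,"dy":0,"dz":25,"ax":0,"ay":0,"az":0},{"dx":0,"dy":0,"dz":15,"ax":0,"ay":0,"az":0},{"dx":0,"dy":0,"dz":8,"ax":0,"ay":0,"az":0},{"dx":0,"dy":0,"dz":0,"ax":0,"ay":0,"az":0},{"dx":0,"dy":0,"dz":0,"ax":0,"ay":0,"az":0}]'
python3 - <<'E'
from h import *
st()
a=snapshot("top")[142:252,220:320];b=snapshot("side")[190:300,262:362]
cv2.imwrite("pics/d.png",cv2.resize(np.hstack([a,b]),(800,440),interpolation=2))
E
```

```text
time: 3.6
eef_pos: [410.2, 181.2, 21.9]
orientation: [-0.0, 0.994, -0.11, 0.001]
contact_force: [-0.0, 0.0, 0.2]
opening: 0.4
t3.6 tcp chest [-198.1    0.5   21.9] yaw -0.221 F [-0.   0.   0.2] open 0.4
```

View pics/d.png

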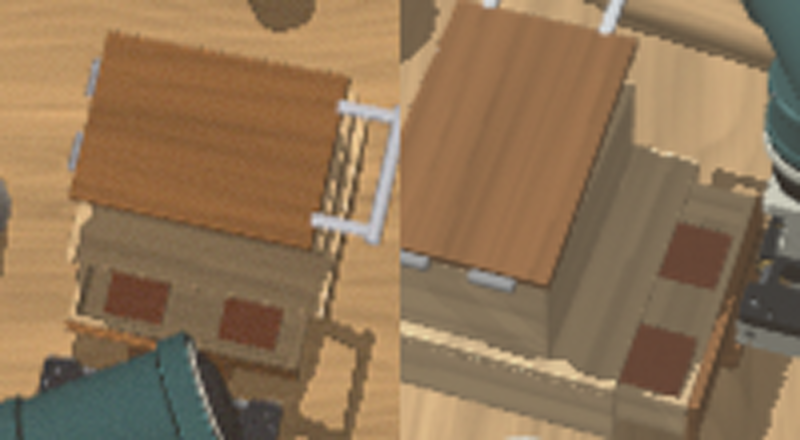

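The fingers are down in front of the drawer pull and clear of it, with the drawer still out. Now I'll push along chest +x.

```bash
python3 -m jog '[{"dx":8,"dy":0,"dz":0,"ax":0,"ay":0,"az":0},{"dx":8,"dy":0,"dz":0,"ax":0,"ay":0,"az":0},{"dx":8,"dy":0,"dz":0,"ax":0,"ay":0,"az":0},{"dx":8,"dy":0,"dz":0,"ax":0,"ay":0,"az":0},{"dx":8,"dy":0,"dz":0,"ax":0,"ay":0,"az":0},{"dx":8,"dy":0,"dz":0,"ax":0,"ay":0,"az":0},{"dx":8,"dy":0,"dz":0,"ax":0,"ay":0,"az":0},{"dx":8,"dy":0,"dz":0,"ax":0,"ay":0,"az":0},{"dx":5,"dy":0,"dz":0,"ax":0,"ay":0,"az":0},{"dx":4,"dy":0,"dz":0,"ax":0,"ay":0,"az":0},{"dx":3,"dy":0,"dz":0,"ax":0,"ay":0,"az":0},{"dx":0,"dy":0,"dz":0,"ax":0,"ay":0,"az":0}]'
python3 -c "from h import *;st()"
```

```text
time: 4.9
eef_pos: [483.9, 164.5, 20.7]
orientation: [-0.0, 0.994, -0.11, 0.0]
contact_force: [-0.4, -0.4, 0.3]
opening: 0.3
t4.9 tcp chest [-122.5    0.4   20.7] yaw -0.22 F [-0.4 -0.4  0.3] open 0.3
```

```bash
python3 -m jog '[{"dx":3,"dy":0,"dz":0,"ax":0,"ay":0,"az":0},{"dx":3,"dy":0,"dz":0,"ax":0,"ay":0,"az":0},{"dx":2,"dy":0,"dz":0,"ax":0,"ay":0,"az":0},{"dx":0,"dy":0,"dz":0,"ax":0,"ay":0,"az":0}]'
python3 -c "from h import *;st()"
```

```text
time: 5.3
eef_pos: [491.7, 162.8, 20.7]
orientation: [-0.0, 0.994, -0.11, 0.0]
contact_force: [0.1, -0.4, 0.4]
opening: 0.5
t5.3 tcp chest [-114.5    0.4   20.7] yaw -0.22 F [ 0.1 -0.4  0.4] open 0.5
```

```bash
for i in 1 2 3 4; do python3 -c "from h import *;st()"
python3 -m jog '[{"dx":1.5,"dy":0,"dz":0,"ax":0,"ay":0,"az":0},{"dx":1,"dy":0,"dz":0,"ax":0,"ay":0,"az":0}]' | grep force; done;python3 - <<'E'
from h import *
st()
a=snapshot("top")[142:252,220:320];b=snapshot("side")[190:300,262:362]
cv2.imwrite("pics/e.png",cv2.resize(np.hstack([a,b]),(800,440),interpolation=2))
E
```

```text
t5.3 tcp chest [-114.5    0.4   20.7] yaw -0.22 F [ 0.1 -0.4  0.4] open 0.5
contact_force: [-11.3, 1.8, 6.1]
t5.5 tcp chest [-112.5    0.3   20.6] yaw -0.22 F [-11.3   1.8   6.1] open 0.4
contact_force: [-33.7, 5.3, 22.9]
t5.7 tcp chest [-112.3    0.3   20.6] yaw -0.22 F [-33.7   5.3  22.9] open 0.6
contact_force: [-58.7, 8.4, 38.3]
t5.9 tcp chest [-112.2    0.3   20.6] yaw -0.22 F [-58.7   8.4  38.3] open 0.4
contact_force: [-82.1, 12.2, 51.6]
t6.1 tcp chest [-112.     0.3   20.5] yaw -0.22 F [-82.1  12.2  51.6] open 0.7
```

View pics/e.png

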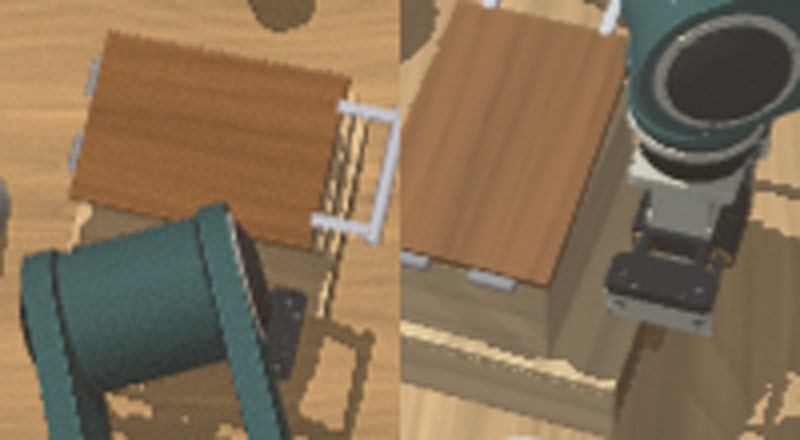

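The drawer hit a hard stop with the TCP at chest x = −112, where I expected −111.5. Force rose to about 98 N, under the limit, and the picture shows the drawer flush. I'll back off, raise the arm and open the fingers.

```bash
python3 -m jog '[{"dx":-10,"dy":0,"dz":0,"ax":0,"ay":0,"az":0},{"dx":-15,"dy":0,"dz":0,"ax":0,"ay":0,"az":0},{"dx":-20,"dy":0,"dz":-10,"ax":0,"ay":0,"az":0},{"dx":-15,"dy":0,"dz":-25,"ax":0,"ay":0,"az":0},{"dx":0,"dy":0,"dz":-45,"ax":0,"ay":0,"az":0},{"dx":0,"dy":0,"dz":-45,"ax":0,"ay":0,"az":0},{"dx":0,"dy":0,"dz":-45,"ax":0,"ay":0,"az":0},{"dx":0,"dy":0,"dz":-45,"ax":0,"ay":0,"az":0},{"dx":0,"dy":0,"dz":-30,"ax":0,"ay":0,"az":0},{"dx":0,"dy":0,"dz":-15,"ax":0,"ay":0,"az":0},{"dx":0,"dy":0,"dz":0,"ax":0,"ay":0,"az":0}]' 0.2
python3 - <<'E'
from h import *
st()
a=snapshot("top");b=snapshot("side")
a=a[140:255,225:340];b=b[165:280,245:360]
cv2.imwrite("pics/f.png",cv2.resize(np.hstack([a,b]),(800,400),interpolation=2))
for th in (.1,.15,.2,.25):
    X=world([25,100-245*np.cos(th)+5*np.sin(th),135+245*np.sin(th)+5*np.cos(th)])
    print(th,X,proj("top",X),proj("side",X))
E
```

```text
time: 7.3
eef_pos: [442.9, 173.8, 281.9]
orientation: [-0.0, 0.994, -0.11, 0.001]
contact_force: [0.4, 0.4, -0.8]
opening: 37.2
t7.3 tcp chest [-164.6    0.5  281.9] yaw -0.22 F [ 0.4  0.4 -0.8] open 37.2
0.1 [596.53018252  -7.87925637 164.4342079 ] [318.77951534 186.43248427] [304.31546    188.60053502]
0.15 [596.91756846  -6.14691155 176.55619785] [318.2935458  185.92201526] [304.10750974 185.93777507]
0.2 [597.43668404  -3.82548718 188.57431893] [317.60111711 185.36189737] [303.83302197 183.38832711]
0.25 [598.08623172  -0.92078562 200.45853213] [316.69753915 184.75212663] [303.49079918 180.95936355]
```

View pics/f.png

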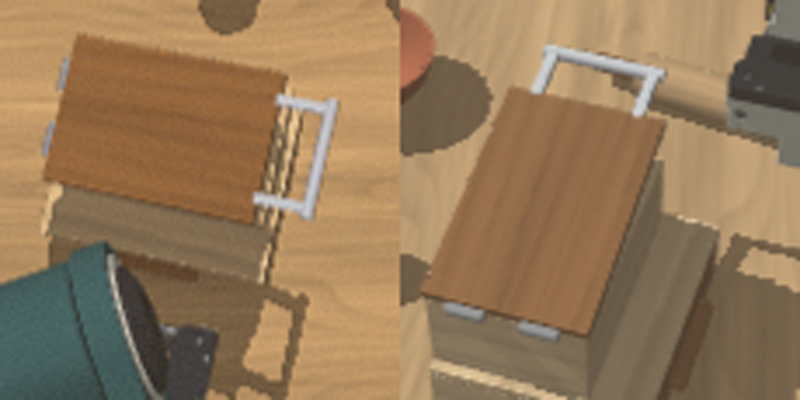

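The drawer is flush. The lid bar's midpoint projects to top (317,185) and side (304,183), which gives θ ≈ 0.215 with the bar at chest (25,−138,192). I'll move over it and descend.

```bash
python3 -m jog '[{"dx":20,"dy":15,"dz":0,"ax":0,"ay":0,"az":0},{"dx":30,"dy":22,"dz":0,"ax":0,"ay":0,"az":0},{"dx":36,"dy":26,"dz":0,"ax":0,"ay":0,"az":0},{"dx":36,"dy":26,"dz":0,"ax":0,"ay":0,"az":0},{"dx":36,"dy":26,"dz":0,"ax":0,"ay":0,"az":0},{"dx":20,"dy":15,"dz":0,"ax":0,"ay":0,"az":0},{"dx":12,"dy":9,"dz":0,"ax":0,"ay":0,"az":0},{"dx":0,"dy":0,"dz":0,"ax":0,"ay":0,"az":0},{"dx":0,"dy":0,"dz":20,"ax":0,"ay":0,"az":0},{"dx":0,"dy":0,"dz":25,"ax":0,"ay":0,"az":0},{"dx":0,"dy":0,"dz":15,"ax":0,"ay":0,"az":0},{"dx":0,"dy":0,"dz":0,"ax":0,"ay":0,"az":0}]'
python3 - <<'E'
from h import *
st()
a=snapshot("top");b=snapshot("side")
a=a[140:255,225:340];b=b[165:280,245:360]
cv2.imwrite("pics/g.png",cv2.resize(np.hstack([a,b]),(800,400),interpolation=2))
E
```

```text
time: 8.6
eef_pos: [596.4, -2.5, 218.3]
orientation: [0.0, 0.994, -0.109, -0.002]
contact_force: [0.2, -0.1, -0.2]
opening: 37.2
t8.6 tcp chest [  23.8 -138.1  218.3] yaw -0.219 F [ 0.2 -0.1 -0.2] open 37.2
```

View pics/g.png

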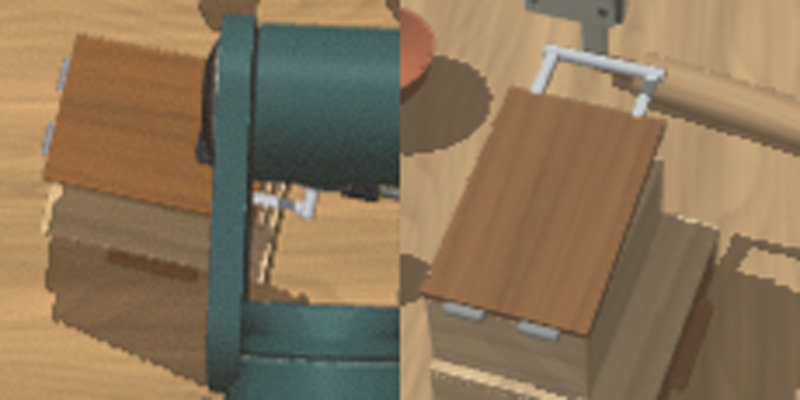

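In the side view the fingers sit above the middle of the bar, around (597,50) in the picture. I'll descend 45 mm and grip.

```bash
python3 -m jog '[{"dx":0,"dy":0,"dz":10,"ax":0,"ay":0,"az":0},{"dx":0,"dy":0,"dz":12,"ax":0,"ay":0,"az":0},{"dx":0,"dy":0,"dz":12,"ax":0,"ay":0,"az":0},{"dx":0,"dy":0,"dz":8,"ax":0,"ay":0,"az":0},{"dx":0,"dy":0,"dz":3,"ax":0,"ay":0,"az":0},{"dx":0,"dy":0,"dz":0,"ax":0,"ay":0,"az":0}]'
python3 -m jog '[{"dx":0,"dy":0,"dz":0,"ax":0,"ay":0,"az":0},{"dx":0,"dy":0,"dz":0,"ax":0,"ay":0,"az":0},{"dx":0,"dy":0,"dz":0,"ax":0,"ay":0,"az":0},{"dx":0,"dy":0,"dz":0,"ax":0,"ay":0,"az":0},{"dx":0,"dy":0,"dz":0,"ax":0,"ay":0,"az":0}]' 1 25
python3 -c "
from h import *
st()
t0=.215
p=lambda t:np.array([100-245*np.cos(t)+5*np.sin(t),135+245*np.sin(t)+5*np.cos(t)])
ts=np.linspace(t0,np.pi/4,13);print(np.diff([p(t) for t in ts],axis=0).round(1).tolist(),p(np.pi/4))"
```

```text
time: 9.3
eef_pos: [597.6, -3.5, 175.1]
orientation: [0.0, 0.994, -0.11, -0.0]
contact_force: [-0.3, 0.1, 0.3]
opening: 37.1
time: 9.8
eef_pos: [598.6, 0.1, 175.6]
orientation: [-0.004, 0.994, -0.109, 0.001]
contact_force: [10.6, 28.5, -6.3]
opening: 11.1
t9.8 tcp chest [  25.2 -135.   175.6] yaw -0.218 F [10.6 28.5 -6.3] open 11.1
[[3.0, 11.3], [3.5, 11.1], [4.0, 10.9], [4.6, 10.7], [5.1, 10.5], [5.6, 10.2], [6.0, 10.0], [6.5, 9.7], [7.0, 9.3], [7.4, 9.0], [7.8, 8.6], [8.2, 8.3]] [-69.70562748 311.7766953 ]
```

The bar is gripped at 11 mm opening. It sits about 4 mm further toward +y than I estimated, so the first row relieves the side load. Then I raise it along the arc.

```bash
python3 -m jog '[{"dx":0,"dy":-4,"dz":0,"ax":0,"ay":0,"az":0},{"dx":0,"dy":-1.4,"dz":-5.6,"ax":0,"ay":0,"az":0},{"dx":0,"dy":-1.6,"dz":-5.6,"ax":0,"ay":0,"az":0},{"dx":0,"dy":-3.5,"dz":-11.1,"ax":0,"ay":0,"az":0},{"dx":0,"dy":-4.0,"dz":-10.9,"ax":0,"ay":0,"az":0},{"dx":0,"dy":-4.6,"dz":-10.7,"ax":0,"ay":0,"az":0},{"dx":0,"dy":-5.1,"dz":-10.5,"ax":0,"ay":0,"az":0},{"dx":0,"dy":-5.6,"dz":-10.2,"ax":0,"ay":0,"az":0},{"dx":0,"dy":0,"dz":0,"ax":0,"ay":0,"az":0}]'
python3 -c "from h import *;st()"
```

```text
time: 10.7
eef_pos: [604.6, 26.0, 242.6]
orientation: [0.0, 0.994, -0.11, 0.001]
contact_force: [1.5, -5.2, 4.4]
opening: 11.2
t10.7 tcp chest [  25.5 -108.5  242.6] yaw -0.22 F [ 1.5 -5.2  4.4] open 11.2
```

```bash
python3 -m jog '[{"dx":0,"dy":-3,"dz":-5,"ax":0,"ay":0,"az":0},{"dx":0,"dy":-6.3,"dz":-9.7,"ax":0,"ay":0,"az":0},{"dx":0,"dy":-7,"dz":-9.4,"ax":0,"ay":0,"az":0},{"dx":0,"dy":-7.3,"dz":-9.0,"ax":0,"ay":0,"az":0},{"dx":0,"dy":-7.7,"dz":-8.7,"ax":0,"ay":0,"az":0},{"dx":0,"dy":-6.0,"dz":-6.4,"ax":0,"ay":0,"az":0},{"dx":0,"dy":-3.5,"dz":-3.7,"ax":0,"ay":0,"az":0},{"dx":0,"dy":0,"dz":0,"ax":0,"ay":0,"az":0},{"dx":0,"dy":0,"dz":0,"ax":0,"ay":0,"az":0}]'
python3 - <<'E'
from h import *
st()
a=snapshot("top");b=snapshot("side")
a=a[140:255,225:340];b=b[135:250,245:360]
cv2.imwrite("pics/i.png",cv2.resize(np.hstack([a,b]),(800,400),interpolation=2))
for th in(.7,.7854,.87):
  for n in("top","side"):
    for d in(-43,93): print(th,n,d,[proj(n,world([d,100-r*np.cos(th)+10*np.sin(th),135+r*np.sin(th)+10*np.cos(th)])).round(1).tolist() for r in(0,200)])
E
```

```text
time: 11.6
eef_pos: [613.5, 64.1, 294.5]
orientation: [0.001, 0.994, -0.111, 0.002]
contact_force: [0.4, -11.6, 13.4]
opening: 11.1
t11.6 tcp chest [ 25.9 -69.3 294.5] yaw -0.221 F [  0.4 -11.6  13.4] open 11.1
0.7 top -43 [[236.1, 191.4], [280.5, 199.1]]
0.7 top 93 [[245.8, 149.4], [291.0, 151.9]]
0.7 side -43 [[299.6, 262.2], [317.5, 187.0]]
0.7 side 93 [[250.6, 249.9], [268.7, 176.7]]
0.7854 top -43 [[235.9, 191.4], [275.8, 197.9]]
0.7854 top 93 [[245.6, 149.4], [286.5, 150.2]]
0.7854 side -43 [[299.6, 262.5], [316.2, 186.5]]
0.7854 side 93 [[250.5, 250.3], [266.7, 176.1]]
0.87 top -43 [[235.8, 191.4], [270.8, 196.6]]
0.87 top 93 [[245.5, 149.4], [281.6, 148.4]]
0.87 side -43 [[299.5, 262.9], [314.8, 186.6]]
0.87 side 93 [[250.5, 250.6], [264.6, 176.0]]
```

View pics/i.png

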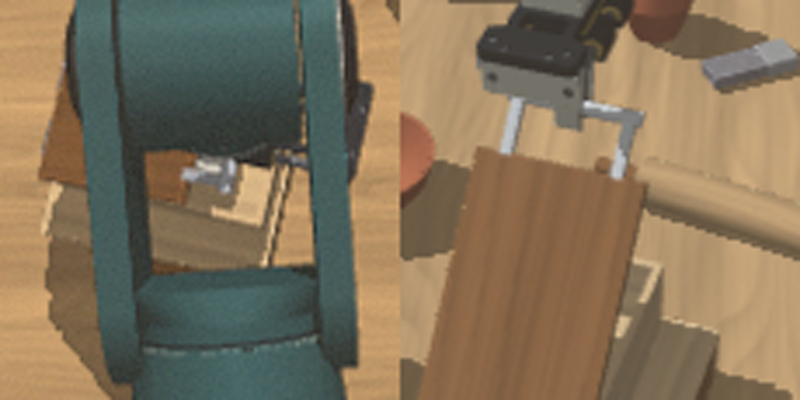

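```bash
python3 -m jog '[{"dx":0,"dy":-2,"dz":-3,"ax":0,"ay":0,"az":0},{"dx":0,"dy":-2,"dz":-3,"ax":0,"ay":0,"az":0},{"dx":0,"dy":0,"dz":0,"ax":0,"ay":0,"az":0},{"dx":0,"dy":0,"dz":0,"ax":0,"ay":0,"az":0}]'
python3 -m jog '[{"dx":0,"dy":0,"dz":0,"ax":0,"ay":0,"az":0},{"dx":0,"dy":0,"dz":0,"ax":0,"ay":0,"az":0},{"dx":0,"dy":0,"dz":0,"ax":0,"ay":0,"az":0},{"dx":0,"dy":0,"dz":0,"ax":0,"ay":0,"az":0}]' 0.2
python3 -c "from h import *;st()"
```

```text
time: 12.1
eef_pos: [614.5, 68.6, 299.2]
orientation: [0.0, 0.994, -0.11, 0.001]
contact_force: [5.7, -6.9, 5.2]
opening: 11.4
time: 12.5
eef_pos: [613.9, 69.5, 298.0]
orientation: [-0.0, 0.994, -0.11, -0.0]
contact_force: [-0.0, 0.5, -0.2]
opening: 36.0
t12.5 tcp chest [ 25. -64. 298.] yaw -0.22 F [-0.   0.5 -0.2] open 36.0
```

```bash
python3 -m jog '[{"dx":0,"dy":0,"dz":-10,"ax":0,"ay":0,"az":0},{"dx":0,"dy":0,"dz":-20,"ax":0,"ay":0,"az":0},{"dx":0,"dy":0,"dz":-30,"ax":0,"ay":0,"az":0},{"dx":0,"dy":10,"dz":-20,"ax":0,"ay":0,"az":0},{"dx":-10,"dy":35,"dz":-5,"ax":0,"ay":0,"az":0},{"dx":-20,"dy":40,"dz":0,"ax":0,"ay":0,"az":0},{"dx":-20,"dy":40,"dz":0,"ax":0,"ay":0,"az":0},{"dx":-20,"dy":40,"dz":0,"ax":0,"ay":0,"az":0},{"dx":-20,"dy":40,"dz":0,"ax":0,"ay":0,"az":0},{"dx":-10,"dy":40,"dz":0,"ax":0,"ay":0,"az":0},{"dx":0,"dy":40,"dz":0,"ax":0,"ay":0,"az":0},{"dx":0,"dy":20,"dz":0,"ax":0,"ay":0,"az":0}]'
python3 - <<'E'
from h import *
st()
a=snapshot("top");b=snapshot("side")
cv2.imwrite("pics/topj.png",a);cv2.imwrite("pics/sidej.png",b)
a=a[140:255,225:340];b=b[135:250,245:360]
cv2.imwrite("pics/j.png",cv2.resize(np.hstack([a,b]),(800,400),interpolation=2))
E
```

```text
time: 13.7
eef_pos: [448.6, -208.6, 384.2]
orientation: [0.0, 0.994, -0.111, 0.001]
contact_force: [-0.2, 0.3, -0.3]
opening: 37.4
t13.7 tcp chest [ -75.6 -371.5  384.2] yaw -0.222 F [-0.2  0.3 -0.3] open 37.4
```

View pics/j.png

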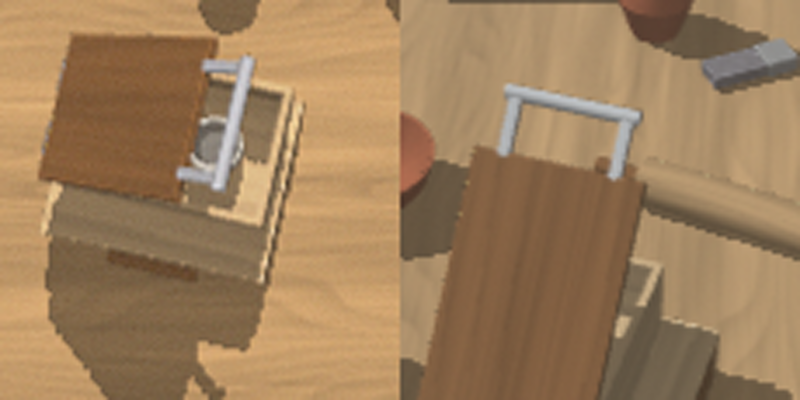

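Run:
```python
from h import *
k=800/230
T=lambda p:(p[0]/k+225,p[1]/k+140); S=lambda p:((p[0]-400)/k+245,p[1]/k+135)
c=[]
for n,a,b in(("barfar",(249,60),(512,92)),("barnear",(218,187),(637,117))):
    X=chest(tri(T(a),S(b)));c.append(X);print(n,X.round(1))
m=np.mean(c,0);print("mid",m)
for hy in(100,102,104): print(hy,"theta deg",np.degrees(np.arctan2(m[2]-135,hy-m[1])-.0204), "r",np.hypot(m[2]-135,hy-m[1]))
print("by z deg",np.degrees(np.arcsin((m[2]-135)/245.05)-.0204))
for a,b in(((217,38),(475,148)),((180,203),(645,183))):print("corner",chest(tri(T(a),S(b))).round(1))
# predicted bar mid
for d in(41,43,45,47,49):
    t=np.radians(d);X=world([25,103-245*np.cos(t)+5*np.sin(t),135+245*np.sin(t)+5*np.cos(t)]);print(d,proj("top",X).round(1),proj("side",X).round(1))
print("obs",np.mean([T((249,60)),T((218,187))],0),np.mean([S((512,92)),S((637,117))],0))
# bystanders: what changed between start and now outside the chest/arm
d=cv2.absdiff(cv2.imread("pics/side0.png"),cv2.imread("pics/sidej.png")).max(2)
n,_,s,_=cv2.connectedComponentsWithStats((d>40).astype(np.uint8));print([x.tolist() for x in s[1:] if x[4]>25])
d=cv2.absdiff(cv2.imread("pics/top0.png"),cv2.imread("pics/topj.png")).max(2)
n,_,s,_=cv2.connectedComponentsWithStats((d>40).astype(np.uint8));print([x.tolist() for x in s[1:] if x[4]>25])
```

```text
barfar [ 74.9 -68.2 311.3]
barnear [-25.9 -65.9 313.7]
mid [ 24.51233438 -67.01883975 312.5433351 ]
100 theta deg 45.58069574460599 r 243.75587925543817
102 theta deg 45.24020371064682 r 245.13058566937505
104 theta deg 44.90352111263698 r 246.5138523280789
by z deg 45.2599995456541
corner [ 93.7 -36.3 276.5]
corner [-42.  -36.2 277.8]
41 [296.6 176.6] [296.5 166.2]
43 [294.4 175.8] [295.7 165.7]
45 [292.1 175.1] [294.9 165.3]
47 [289.7 174.3] [294.1 165. ]
49 [287.2 173.5] [293.2 164.8]
obs [292.13125 175.50625] [295.16875 165.04375]
[[345, 0, 185, 96, 5040], [498, 0, 26, 17, 95], [525, 8, 73, 18, 281], [601, 17, 11, 42, 62], [545, 28, 44, 56, 266], [344, 37, 39, 27, 335], [622, 44, 18, 56, 576], [533, 61, 107, 122, 4635], [416, 98, 192, 227, 11923], [253, 159, 68, 82, 1147], [484, 161, 71, 46, 341], [489, 167, 18, 6, 32], [548, 182, 18, 5, 38], [548, 189, 38, 41, 686], [312, 200, 9, 23, 86], [485, 212, 30, 37, 202], [300, 231, 6, 26, 30], [531, 231, 12, 8, 39], [336, 232, 70, 73, 1246], [454, 240, 24, 20, 84], [517, 240, 11, 11, 28], [323, 260, 6, 11, 28], [563, 270, 22, 7, 57], [323, 281, 14, 11, 35], [622, 285, 18, 7, 66], [612, 292, 28, 10, 216], [618, 305, 22, 6, 92], [625, 312, 15, 14, 103]]
[[255, 150, 68, 55, 990], [224, 198, 280, 202, 22328], [236, 213, 10, 12, 29], [282, 222, 32, 35, 359], [237, 227, 6, 12, 31], [244, 238, 45, 45, 686], [415, 323, 225, 77, 7772], [287, 342, 7, 11, 39]]
```

```bash
python3 -c "
from h import *
st();print(sign_off())"
```

```text
t13.8 tcp chest [ -75.2 -371.1  383.8] yaw -0.223 F [0.8 0.2 0.4] open 37.1
the job is handed in; nothing more can be done
None
```

The drawer is shut, the lid stands by itself at about 45°, and I handed the job in at 13.8 s. I pushed the drawer first with the closed fingers on its pull. Then I gripped the lid's bar, raised the lid along its arc, let go and moved clear.

- **Drawer:** it met its hard stop within 1 mm of where I expected shut to be, and the pictures show its front flush. I pressed harder than needed there: the force reached about 98 N at the fingers, under the 120 N wrist limit.
- **Lid:** with the gripper away, the two camera views put it at about 45.3°. Depending on the estimate used, the figure runs from 44.9° to 45.6°.
- **Disagreement:** in the grip, the bar was about 4 mm from where I had calculated it, with a side load of about 30 N. I relieved that before lifting.
- **Other things:** comparing the first and last pictures, I saw changes only around the chest and the arm. At sign-off the robot was touching nothing.

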